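# Dock a battery module and lock it

### The arm

A 6-joint arm with a two-finger parallel gripper is mounted at the origin on the work surface. World frame = base frame: x ahead of the robot, y to its left, z up, the work surface at z = 0. Lengths are in mm, angles in rad, forces in N, time in s.
With the tool pointing down it reaches from about 400 to 925 mm from the base axis. Payload 12.5 kg.
Tool frame: the origin (TCP) lies between the finger pads; the fingertips stand 14 mm ahead of it and the grasp point (between the pads) lies 5 mm behind it; x points along the fingers, y is the direction in which the jaws open and shut, and the axes are right-handed (so a half turn about x gives the same grasp; the last joint's range is limited). The gripper opens to 95 mm and grips with 3 to 60 N. Pads are 20 mm wide; open, the fingers measure 119 mm over their backs; the gripper's body (75 mm by 180 mm) begins 59 mm behind the grasp point.
Start: joints at [-1.403, 0.491, 1.559, -0, 1.092, -0.106], TCP at [169.017, -601.729, 228.661] pointing down, gripper open.
Joint ranges: [-3.1, 3.1], [-0.84, 2.19], [0.05, 2.79], [-1.13, 4.28], [0.06, 2.93], [-2.69, 2.69]. Speed limits (rad/s): [2.22, 2.22, 2.79, 3.14, 3.14, 3.14].

### API

Orientations are given as [roll, pitch, yaw] about the fixed x, y, z axes, in that order (R = Rz(yaw) Ry(pitch) Rx(roll)).
In Python, from cell import env, cams gives the robot as it stands.
- The arm moves only by the tool carry_out, never from a script. Its arguments are lists of equal length, an entry for each row: "grip": the closure, from -1 (fully open) to 1 (shut); "linear": the shift along the tool's x, y, z scaled (see below), a list of three; "turn": the turn about the tool's x scaled (see below). In form: {"grip": [grip, ...], "linear": [[tx, ty, tz], ...], "turn": [turn, ...]}. A call has 1 to 5 rows; each row shifts and turns the commanded pose from where the row before left it, along the tool's axes as they then stand; what a row does not reach is not made up. The controller multiplies each number of a shift by 0.5 m and each number of a turn by 180 degrees. A row lasts 1/10 s, in which the tool goes at most 50 mm and 8.59 degrees, less where a joint would pass 70% of its speed; a pose out of reach is approached as far as the arm can. A call with a number of a shift or a turn outside -1 to 1 is refused whole. A call with a gripper value outside its range is refused whole. The fingers move at their own pace and stop on an object; the grip force is fixed at half the most. Time passes only in rows, so rows that do not move let the fingers close. It gives the time, the measured TCP pose, the force and the opening at its end, in the units of the state.
- env.state(): the state, without advancing time (a new reading comes with each control period).
- cams.read_camera(name): name is "scene" or "top"; returns the picture (384x512x3 uint8, blue, green, red); there is no depth.
- cams.camera_info(name): a dict with "fx", "fy", "cx", "cy" (pixels), "dist" ([k1, k2, p1, p2, k3] as OpenCV has them; the pictures are not rectified), "view" (4x4, takes a point from world to camera coordinates). Camera axes: x right, y down, z forward; pixel columns grow to the right and rows downward; lengths in mm; the calibration is good to about 2 mm. A picture is of the moment at which its call begins. camera_info takes no time and is no camera call.
- env.job_done(): hands the job in, once; it reports no verdict.
The state is a dict: "t": time; "joints": joint angles; "qvel": joint speeds; "tau": joint torques, N m; "eef_pos": TCP position; "tcp_rot": TCP orientation; "ft_force": force on the tool from outside, world axes, zero at the start; "moment": the same for the moment, N m; "opening": opening from 0.0 (shut) to 1.0 (fully open).
Only numpy, scipy, OpenCV 4.12 (cv2) and the standard library are available. Lean on these libraries where they do the work, as an engineer would, in place of code of your own. Each camera call takes 0.05 s, during which the arm holds its last target. There are 200 camera calls.

### The job

Lift the grey battery module off its sloped holder and stand it upright, brass contacts down, on the dock's black rubber pad, between the fence and the low gate and parallel to them, and let go. Then turn the dock's black lock knob clockwise until it clicks past its detent into the locked position, which closes the gate in front of the module, and let go. Do not disturb the tools and other parts lying about.

Things in the scene. Friction and masses are not known exactly. Their poses are not given: they have to be found in the camera images.
- module: flat grey battery module 90 x 66 x 24 mm, about 0.25 kg. Origin: centre of its underside. x runs along the 90 mm length, away from the contact end; y along the width; z along the thickness. It starts lying on the holder, x sloping up by 35 degrees, contact end low. A black band runs round it near the contact end; a paper label is on top
- module_foot (a point): centre of the module's contact end face (66 x 24 mm, three brass contacts), in the module's own axes: this face must end down on the pad
- holder: fixed black holder on a steel foot plate 110 x 60 x 6 mm. Origin: under its middle, on the table; x uphill, y across. Its plate (35 degree slope, 88 long, 42 wide) is 52 mm above the table at its middle; a ledge 12 mm high, 42 wide stops the module's low end. The module overhangs the plate by 12 mm on both sides, so fingers can reach past it
- dock: fixed aluminium base plate 170 (x) x 280 (y) x 12 mm. Origin: under its middle; x points from the gate's side to the fence's side. The pad is centred at y = -85 mm, the lock head at y = +80 mm. Lock head: grey box 88 mm wide (y), 100 long, top face sloping 26 degrees from level and facing -x, its middle 78 mm above the table
- dock_pad (a point): centre of the black rubber pad (36 x 80 mm), at its surface, 12 mm above the table, in the dock's axes. Fence: fixed upright 50 wide (y), 40 high, 10 thick, its inner face at x = +18 mm from here. The gate is on the -x side
- knob (a joint): angle of the lock knob, rad: 0 released; clockwise (seen looking at the knob) makes it grow. From about 0.2 a spring detent resists (up to about 0.25 N m); its top is at 0.6, and beyond that the knob is drawn on to about 0.95 or more (locked; stop at 1.32). Let go before 0.6 it springs back to about 0.25
- knob_grip (a point): point on the knob's axis to grip, 7 mm below the top of its grip bar (46 long, 14 thick), 23 mm above the 48 mm disc under the bar. z: the knob's axis, outward, 26 degrees from vertical; x along the bar, turning with it. A white line marks the bar's pointer end (-x); on the head a thin tick marks released, a square one locked
- gate (a joint): travel of the low steel gate (50 wide, 22 high, 8 thick; a low bar links it to the lock head), driven by the knob: 0 open, its inner face at x = -36 mm from the pad's centre; 15 mm per rad of the knob, so 0.018 m (x = -18 mm) with the pointer at the square tick
- screwdriver: bystander: screwdriver with a yellow handle, lying, 200 long, 26 thick; origin under its middle, mm
- bits: bystander: black bit holder block 34 x 28 x 18 (30 with bits), beside the sloped holder; origin under its middle, mm
- reel: bystander: small white empty reel, 38 across, 24 high, standing on its flange; origin under its middle, mm
- lens: bystander: dark lens barrel, 58 across, 42 high, standing in front of the dock; origin under its middle, mm
- tube: bystander: black square tube 16 x 280 x 16, lying; origin under its middle, mm
- tin: bystander: steel can, 54 across, 75 high; origin under its middle, mm
- wrench: bystander: flat steel wrench, 180 long, lying; origin under its middle, mm
There are look-alikes about, which are no part of the job. Leave any orange look-alike of the module alone.

How it is judged (in metres and radians):
On the way, in this order (a step that is already met when the one before it is completed fails the run):
1. the module stands upright on its contact end on the dock's pad, between fence and gate, let go, with the knob still released (angle between module's own x axis and vertical below 0.12 rad and angle between the z axis of module and the x axis of dock_pad, either way round below 0.26 rad and x of module_foot in the frame of dock_pad between -0.02 and 0.02 m and y of module_foot in the frame of dock_pad between -0.017 and 0.017 m and z of module_foot in the frame of dock_pad between -0.005 and 0.005 m and contact force between the fingers and module below 0.3 N and linear speed of module below 0.02 m/s and value of joint knob below 0.4 rad), for 0.3 s.
2. the knob is turned past its detent to the locked position (value of joint knob above 0.85 rad), for 0.1 s.
At the end, for the whole second after the job is handed in: The module rests on its contact end on the pad: upright within 0.12 rad, parallel to the fence within 0.26 rad, foot within 20 mm (x), 17 mm (y) and 5 mm (height) of the pad's centre; the knob rests beyond 0.85 rad (past the detent) and the gate is closed by over 11.5 mm (angle between module's own x axis and vertical below 0.12 rad and angle between the z axis of module and the x axis of dock_pad, either way round below 0.26 rad and x of module_foot in the frame of dock_pad between -0.02 and 0.02 m and y of module_foot in the frame of dock_pad between -0.017 and 0.017 m and z of module_foot in the frame of dock_pad between -0.005 and 0.005 m and value of joint knob above 0.85 rad and value of joint gate above 0.0115 m and linear speed of module below 0.02 m/s and velocity of joint knob between -0.1 and 0.1 rad/s); the robot touches nothing.
It fails at once if a bystander is moved more than 30 mm (distance of any of screwdriver, bits, reel, lens, tube, tin, wrench from where it was at the start of the episode above 0.03 m).
It also fails if it takes over 62 s, if anything falls off the work surface, if the arm or the gripper's body presses on something with over 40 N, if the wrist force passes 120 N, or if a joint passes its speed limit or range.

## Working session

There is one attempt and no reset: what is moved stays moved. The work goes in short steps, Python scripts to look and compute and a tool call to move; the robot and the scene stay as the last step left them, time stands still between calls to the robot, and variables do not carry over. Pictures are saved under pics/ and viewed, about 8 in all and at most 12, crops included, and the job is handed in when it is done.

Besides the shell and the picture viewer there is one more tool, called after "Request:" as name(argument=value, ...) on one line, values as JSON. carry_out: Moves the arm, as the interface text tells. Shifts and turns lie within -1 to 1; 1 stands for 0.5 m of shift or 180 degrees of turn. Its arguments: {"type":"object","properties":{"grip":{"type":"array"},"linear":{"type":"array"},"turn":{"type":"array"}},"required":["grip","linear","turn"]}

```bash
ls; mkdir -p pics
python3 - <<'E'
from cell import env,cams
import cv2,numpy as np
print(env.state())
for n in("scene","top"):
    im=cams.read_camera(n);cv2.imwrite(f"pics/{n}0.png",im)
    i=cams.camera_info(n);print(n,i)
    cv2.imwrite(f"pics/{n}0b.png",cv2.resize(im,None,fx=1.56,fy=1.56,interpolation=cv2.INTER_CUBIC))
E
```

```text
pics
{'t': 0.0, 'joints': array([-1.40263200e+00,  4.91581057e-01,  1.55946105e+00,  7.76038712e-06,
        1.09167751e+00, -1.05590052e-01]), 'qvel': array([-0.00013178,  0.00039339, -0.00022564, -0.00060469,  0.00044719,
        0.0016433 ]), 'tau': array([-3.25188375e-05, -6.12640500e+01, -2.58177978e+01,  6.92064967e-02,
        4.81839781e-02, -8.83274083e-05]), 'eef_pos': array([ 168.95873613, -601.49284527,  228.04438408]), 'tcp_rot': array([-1.68249346,  1.56966934,  1.73284998]), 'ft_force': array([ 0.16031268, -0.49973247,  0.23478491]), 'moment': array([ 0.00838794, -0.02179872,  0.00945965]), 'opening': 1.0016837101057756}
scene {'fx': 420.851518622574, 'fy': 420.851518622574, 'cx': 255.78264392665938, 'cy': 199.73952798136418, 'dist': array([0.04583589, 0.        , 0.        , 0.        , 0.        ]), 'view': array([[-2.92265136e-01,  9.56277553e-01,  1.06926555e-02,
         1.15464263e+02],
       [ 7.07958273e-01,  2.23861631e-01, -6.69836588e-01,
        -3.62720884e+02],
       [-6.42943368e-01, -1.88199927e-01, -7.42431554e-01,
         1.61160365e+03],
       [ 0.00000000e+00,  0.00000000e+00,  0.00000000e+00,
         1.00000000e+00]])}
top {'fx': 459.57356737538856, 'fy': 459.57356737538856, 'cx': 251.13980860472594, 'cy': 187.27432052570583, 'dist': array([-0.07165527,  0.        ,  0.        ,  0.        ,  0.        ]), 'view': array([[ 2.79928276e-03, -9.99970440e-01,  7.16120940e-03,
         2.01347095e+01],
       [-9.88649455e-01, -3.84317571e-03, -1.50191494e-01,
         5.87003059e+02],
       [ 1.50214576e-01, -6.65949732e-03, -9.88630989e-01,
         1.45369062e+03],
       [ 0.00000000e+00,  0.00000000e+00,  0.00000000e+00,
         1.00000000e+00]])}
```

View pics/scene0b.png

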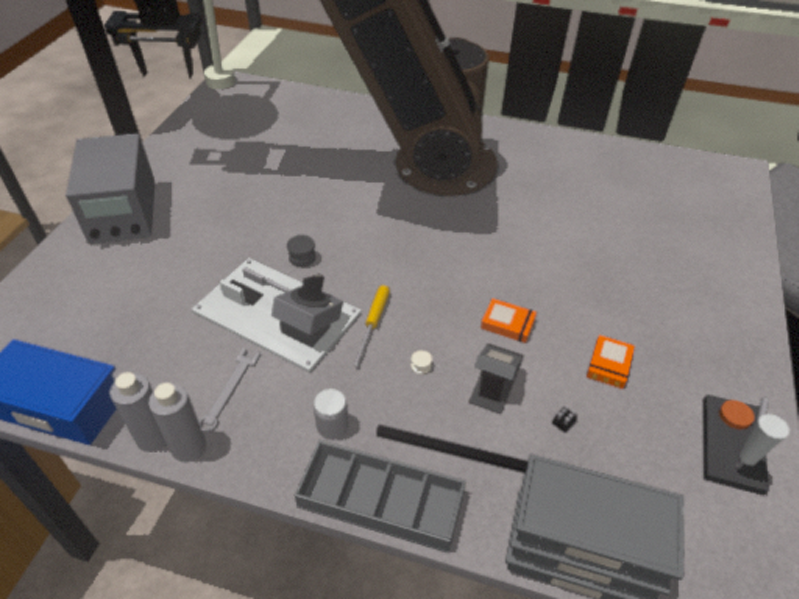

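View pics/top0b.png

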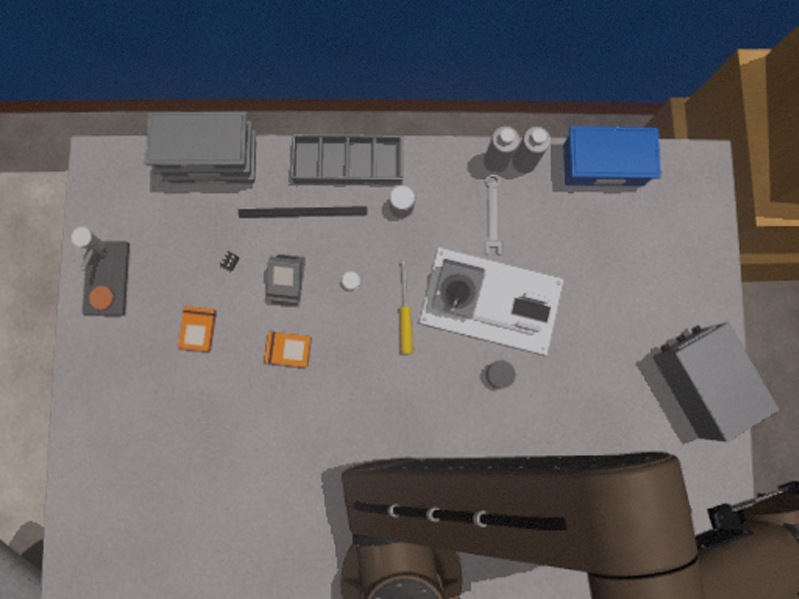

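```bash
cat > h.py <<'E'
from cell import env,cams
import cv2,numpy as np
def ray(n,uv):
    i=cams.camera_info(n);K=np.array([[i['fx'],0,i['cx']],[0,i['fy'],i['cy']],[0,0,1]])
    p=cv2.undistortPoints(np.float64(uv).reshape(-1,1,2),K,i['dist']).reshape(-1,2)
    V=i['view'];R=V[:3,:3];return -R.T@V[:3,3],np.c_[p,np.ones(len(p))]@R
def onz(n,uv,z):
    o,d=ray(n,uv);z=np.broadcast_to(z,len(d));return o+d*((z-o[2])/d[:,2])[:,None]
def proj(n,P):
    i=cams.camera_info(n);K=np.array([[i['fx'],0,i['cx']],[0,i['fy'],i['cy']],[0,0,1]]);V=i['view']
    return cv2.projectPoints(np.float64(P).reshape(-1,1,3),cv2.Rodrigues(V[:3,:3])[0],V[:3,3],K,i['dist'])[0].reshape(-1,2)
def tri(a,b): # scene uv, top uv
    o1,d1=ray('scene',a);o2,d2=ray('top',b);out=[]
    for x,y in zip(d1,d2):
        s=np.linalg.lstsq(np.c_[x,-y],o2-o1,rcond=None)[0];p,q=o1+s[0]*x,o2+s[1]*y;out.append([*((p+q)/2),np.linalg.norm(p-q)])
    return np.array(out)
def st():
    s=env.state();print({k:np.round(s[k],3) for k in('t','eef_pos','tcp_rot','ft_force','opening','joints')})
E
python3 - <<'E'
import cv2
t=cv2.imread('pics/top0.png');s=cv2.imread('pics/scene0.png')
c=lambda im,x0,x1,y0,y1,f:cv2.resize(im[y0:y1,x0:x1],None,fx=f,fy=f,interpolation=cv2.INTER_CUBIC)
a=cv2.vconcat([c(t,265,365,155,230,8)]);cv2.imwrite('pics/c1.png',a)   # dock top
cv2.imwrite('pics/c2.png',c(s,120,235,160,240,6.9))
m=cv2.hconcat([c(t,165,200,155,205,10),c(s,300,340,215,265,10)]);cv2.imwrite('pics/c3.png',m)
E
```

```text
(no output)
```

View pics/c1.png

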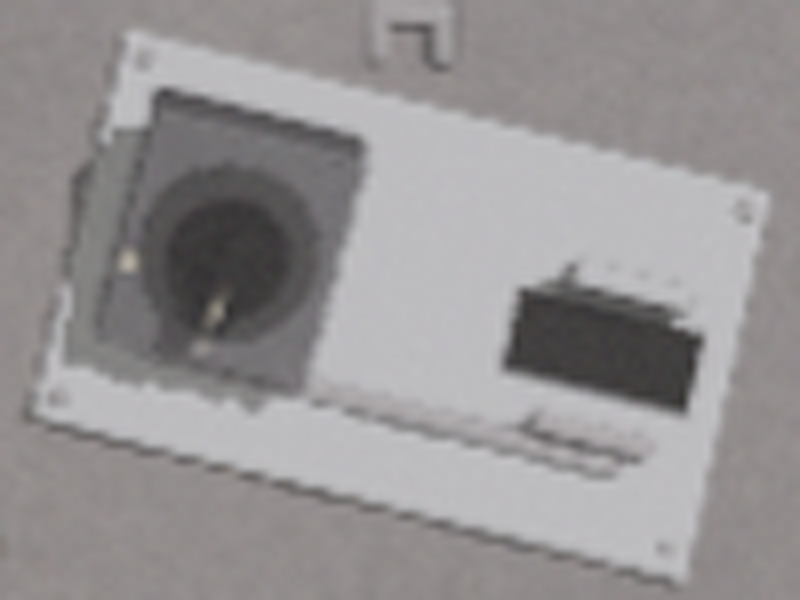

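View pics/c2.png

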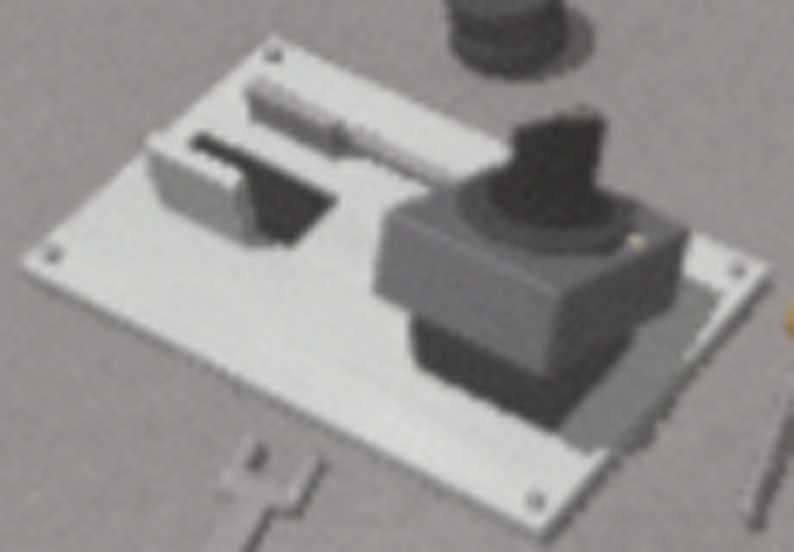

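View pics/c3.png

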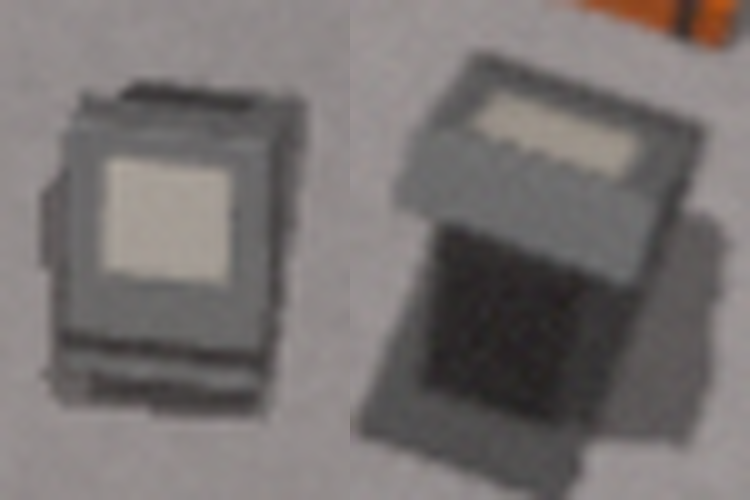

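Run:
```python
from h import *
np.set_printoptions(precision=1,suppress=True)
T=lambda a:np.array(a)/8+[265,155]-.44; S=lambda a:np.array(a)/6.9+[120,160]-.43
c=onz('top',T([(130,30),(768,195),(688,583),(33,415)]),12);print('plate top',c)
print('sides',[np.linalg.norm(c[i]-c[i-1]) for i in range(4)],'centre',c.mean(0))
y=(c[0]-c[1])+(c[3]-c[2]);y/=np.linalg.norm(y);x=np.array([y[1],-y[0],0]);O=c.mean(0);print('yaw',np.arctan2(x[1],x[0]))
cs=onz('scene',S([(275,35),(22,262),(545,540),(770,270)]),12);print('plate scene',cs,cs.mean(0))
p=onz('top',T([(522,288),(703,335),(688,412),(503,368)]),12);print('pad vis',p, (p-O)@np.c_[x,y])
kh=onz('top',T([(231,256)]),102);print('knob disc?',kh,(kh-O)@np.c_[x,y])
for th in (-.2,):
  pass
bar=tri(S([(518,125),(603,118)]),T([(210,320),(225,290)]));print(bar)
a=26*np.pi/180;n=np.array([-np.sin(a),0,np.cos(a)])
M=lambda a:np.array(a)/10+[165,155]-.45;N=lambda a:(np.array(a)-[350,0])/10+[300,215]-.45
print('hi edge top',onz('top',M([(72,130),(272,150)]),97.5),'scene',onz('scene',N([(430,128),(665,200)]),97.5))
print('far low corners scene',onz('scene',N([(478,52),(703,128)]),46))
lt=M([(105,157),(232,165),(230,283),(97,275)]);l=onz('top',lt,[85,85,62,62]);print('label',l,l.mean(0))
ls=N([(478,125),(625,170),(637,138),(487,93)]);l=onz('scene',ls,[85,85,62,62]);print('label scene',l,l.mean(0))
print('band',onz('top',M([(62,340),(265,357)]),54))
```

```text
plate top [[ 690.8  -77.7   12. ]
 [ 621.6 -345.6   12. ]
 [ 458.9 -307.1   12. ]
 [ 527.9  -36.4   12. ]]
sides [np.float64(168.11106386020978), np.float64(276.70807265839437), np.float64(167.238204937221), np.float64(279.3260806713093)] centre [ 574.8 -191.7   12. ]
yaw -0.2512939877067365
plate scene [[ 460.2 -306.    12. ]
 [ 624.1 -346.9   12. ]
 [ 696.4  -74.1   12. ]
 [ 530.7  -36.2   12. ]] [ 577.8 -190.8   12. ]
pad vis [[ 581.8 -240.8   12. ]
 [ 562.2 -316.3   12. ]
 [ 529.9 -309.    12. ]
 [ 548.1 -232.1   12. ]] [[  18.9  -45.8]
 [  18.8 -123.8]
 [ -14.3 -124.8]
 [ -15.8  -45.7]]
knob disc? [[ 580.9 -110.2  102. ]] [[-14.3  80.5]]
[[ 560.8 -115.8  104.5   30.5]
 [ 563.1  -99.9  117.7   13. ]]
hi edge top [[641.  274.   97.5]
 [634.8 210.4  97.5]] scene [[638.  213.1  97.5]
 [642.9 275.2  97.5]]
far low corners scene [[566.1 216.4  46. ]
 [574.  280.8  46. ]]
label [[634.7 265.3  85. ]
 [632.3 224.6  85. ]
 [597.9 227.4  62. ]
 [600.3 270.5  62. ]] [616.3 247.   73.5]
label scene [[623.2 224.   85. ]
 [626.3 263.5  85. ]
 [596.  264.3  62. ]
 [592.9 222.7  62. ]] [609.6 243.7  73.5]
band [[580.3 282.6  54. ]
 [575.  216.6  54. ]]
```

```bash
cat >> h.py <<'E'
from scipy.spatial.transform import Rotation as Ro
def plan(target,jaw):
    """target TCP; jaw = wanted world heading of tool y (deg, mod 180). Prints the shift (before the turn) in tool axes and the turn, in move units"""
    s=env.state();r=s['tcp_rot'];R=Ro.from_euler('xyz',r).as_matrix();h=np.degrees(np.arctan2(R[1,1],R[0,1]))
    d=np.array(target)-s['eef_pos'];t=-(((jaw-h)+90)%180-90)
    print('t',round(s['t'],2),'pos',s['eef_pos'].round(1),'jaw',h.round(2),'xaxis',R[:,0].round(3),'F',s['ft_force'].round(1),'open',round(float(s['opening']),3),'q6',s['joints'][5].round(2))
    print('d',d.round(1),'-> linear',(R.T@d/500).round(4),'len',np.linalg.norm(d).round(),'turn deg',t.round(2),'unit',(t/180).round(4))
E
python3 - <<'E'
from h import *
plan([632,243.5,200],90-5.2)
E
```

```text
t 0.1 pos [ 169.  -601.5  228.1] jaw -74.31 xaxis [-0.     0.001 -1.   ] F [-0.2 -1.1 -0.9] open 0.999 q6 -0.11
d [463.  845.  -28.1] -> linear [ 0.0577 -1.3767 -1.3485] len 964.0 turn deg 20.89 unit 0.116
```

Request:
carry_out(grip=[-1,-1,-1,-1,-1], linear=[[0,-0.069,-0.067],[0,-0.069,-0.067],[0,-0.069,-0.067],[0,-0.069,-0.067],[0,-0.069,-0.067]], turn=[0,0,0,0,0])

```text
t: 0.6
eef_pos: [284.1, -388.5, 228.5]
tcp_rot: [-1.432, 1.571, 1.983]
ft_force: [1.2, -0.8, 0.1]
opening: 1.001
```

Request:
carry_out(grip=[-1,-1,-1,-1,-1], linear=[[0,-0.069,-0.067],[0,-0.069,-0.067],[0,-0.069,-0.067],[0,-0.069,-0.067],[0,-0.069,-0.067]], turn=[0,0,0,0,0])

```text
t: 1.1
eef_pos: [398.7, -177.2, 228.6]
tcp_rot: [1.962, 1.571, -0.906]
ft_force: [1.1, 0.4, -0.4]
opening: 0.999
```

Request:
carry_out(grip=[-1,-1,-1,-1,-1], linear=[[0,-0.069,-0.067],[0,-0.069,-0.067],[0,-0.069,-0.067],[0,-0.069,-0.067],[0,-0.069,-0.067]], turn=[0,0,0,0,0])

```text
t: 1.6
eef_pos: [513.4, 34.4, 228.5]
tcp_rot: [0.403, 1.571, -2.465]
ft_force: [0.2, -1.2, 0.4]
opening: 0.997
```

Run:
```python
from h import *
plan([632,243.5,200],90-5.2)
```

```text
t 1.6 pos [513.4  34.4 228.5] jaw -74.3 xaxis [-0. -0. -1.] F [ 0.2 -1.2  0.4] open 0.997 q6 1.24
d [118.6 209.1 -28.5] -> linear [ 0.057  -0.3383 -0.3415] len 242.0 turn deg 20.9 unit 0.1161
```

Request:
carry_out(grip=[-1,-1,-1,-1,-1], linear=[[0.01,-0.068,-0.068],[0.01,-0.068,-0.068],[0.01,-0.068,-0.068],[0.01,-0.068,-0.068],[0.01,-0.064,-0.067]], turn=[0,0,0,0,0])

```text
t: 2.1
eef_pos: [631.1, 242.0, 203.0]
tcp_rot: [0.176, 1.57, -2.691]
ft_force: [0.3, -1.0, 0.7]
opening: 1.002
```

Request:
carry_out(grip=[-1,-1,-1,-1], linear=[[0,0,0],[0,0,0],[0,0,0],[0,0,0]], turn=[0.04,0.04,0.036,0])

```text
t: 2.5
eef_pos: [630.5, 240.0, 203.1]
tcp_rot: [0.455, 1.57, -2.779]
ft_force: [-0.3, -0.8, -0.2]
opening: 0.998
```

Run:
```python
from h import *
plan([632,243.5,72.5],90-5.2)
im=cams.read_camera('scene')
P=proj('scene',[[632,243.5,77]])[0].astype(int);print(P)
c=cv2.resize(im[P[1]-90:P[1]+60,P[0]-100:P[0]+100],None,fx=4,fy=4,interpolation=cv2.INTER_CUBIC);cv2.imwrite('pics/d1.png',c)
```

```text
t 2.5 pos [630.5 240.  203.1] jaw -95.28 xaxis [-0.001 -0.    -1.   ] F [-0.3 -0.8 -0.2] open 0.998 q6 1.93
d [   1.5    3.5 -130.6] -> linear [ 0.2611 -0.0073 -0.0026] len 131.0 turn deg -0.08 unit -0.0004
[318 233]
```

View pics/d1.png

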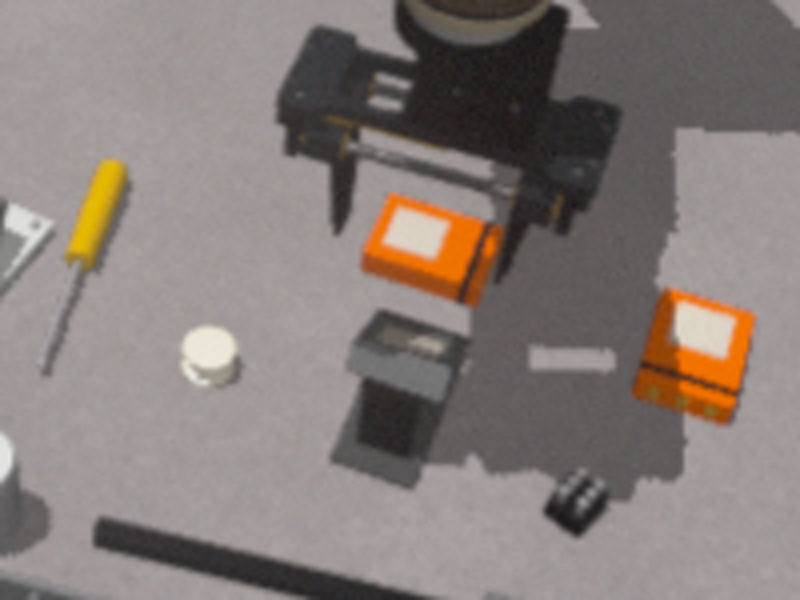

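Request:
carry_out(grip=[-1,-1,-1,-1,-1], linear=[[0.08,-0.007,-0.003],[0.08,0,0],[0.06,0,0],[0.041,0,0],[0,0,0]], turn=[0,0,0,0,0])

```text
t: 3.05
eef_pos: [631.1, 242.7, 70.1]
tcp_rot: [0.373, 1.566, -2.856]
ft_force: [-0.5, -1.2, 0.3]
opening: 1.001
```

Request:
carry_out(grip=[1,1,1,1,1], linear=[[0,0,0],[0,0,0],[0,0,0],[0,0,0],[0,0,0]], turn=[0,0,0,0,0])

```text
t: 3.55
eef_pos: [632.7, 243.3, 74.0]
tcp_rot: [-2.799, 1.57, 0.252]
ft_force: [-0.8, -1.1, 5.5]
opening: 0.695
```

Request:
carry_out(grip=[1,1,1,1,1], linear=[[0,0,0],[0,0,0],[0,0,0],[-0.002,0,0],[-0.004,0,0]], turn=[0,0,0,0,0])

```text
t: 4.05
eef_pos: [632.2, 243.2, 75.9]
tcp_rot: [0.55, 1.57, -2.682]
ft_force: [-0.3, -0.3, -2.0]
opening: 0.691
```

Request:
carry_out(grip=[1,1,1,1,1], linear=[[-0.02,0,0],[-0.04,0,0],[-0.07,0,0],[-0.09,0,0],[-0.04,0,0]], turn=[0,0,0,0,0])

```text
t: 4.55
eef_pos: [633.3, 243.6, 210.8]
tcp_rot: [-2.803, 1.566, 0.248]
ft_force: [0.2, 0.8, -1.8]
opening: 0.692
```

Run:
```python
from h import *
plan([632,243.5,230],90-5.2)
out=[]
for n in('scene','top'):
    im=cams.read_camera(n)
    P=proj(n,[[632,243.5,200]])[0].astype(int)
    out.append(cv2.resize(im[P[1]-35:P[1]+65,P[0]-50:P[0]+50],None,fx=4,fy=4,interpolation=cv2.INTER_CUBIC))
cv2.imwrite('pics/d2.png',cv2.hconcat(out))
```

```text
t 4.55 pos [633.3 243.6 210.8] jaw -95.18 xaxis [ 0.005  0.001 -1.   ] F [ 0.2  0.8 -1.8] open 0.692 q6 1.93
d [-1.3 -0.1 19.2] -> linear [-0.0384  0.0003  0.0024] len 19.0 turn deg 0.02 unit 0.0001
```

View pics/d2.png

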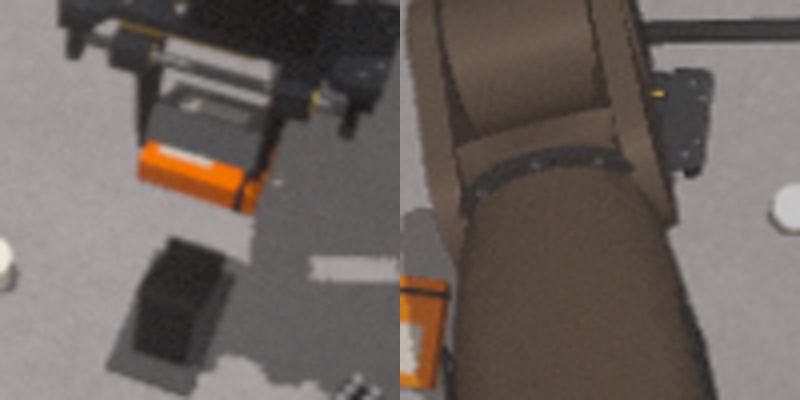

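Run:
```python
from h import *
plan([661.6,-301.1,220],75.6)
```

```text
t 4.65 pos [633.4 243.6 210.1] jaw -95.18 xaxis [ 0.006  0.002 -1.   ] F [ 0.2  0.3 -1.4] open 0.689 q6 1.93
d [  28.2 -544.7    9.9] -> linear [-0.0211  1.0799 -0.1547] len 546.0 turn deg 9.22 unit 0.0512
```

Request:
carry_out(grip=[1,1,1,1,1], linear=[[-0.01,0.03,-0.004],[-0.01,0.06,-0.009],[0,0.08,-0.011],[0,0.08,-0.011],[0,0.08,-0.011]], turn=[0,0,0,0,0])

```text
t: 5.15
eef_pos: [639.5, 74.5, 214.5]
tcp_rot: [0.2, 1.568, -3.032]
ft_force: [0.9, -0.0, -2.6]
opening: 0.695
```

Request:
carry_out(grip=[1,1,1,1,1], linear=[[0,0.08,-0.011],[0,0.08,-0.011],[0,0.08,-0.011],[0,0.08,-0.011],[0,0.08,-0.011]], turn=[0,0,0,0,0])

```text
t: 5.65
eef_pos: [648.6, -127.2, 214.4]
tcp_rot: [-0.127, 1.568, 2.924]
ft_force: [1.6, -0.1, -0.2]
opening: 0.694
```

Request:
carry_out(grip=[1,1,1,1,1], linear=[[0,0.08,-0.012],[0,0.08,-0.012],[0,0.08,-0.012],[0,0.07,-0.01],[0,0.04,-0.006]], turn=[0,0,0,0,0])

```text
t: 6.15
eef_pos: [658.4, -304.7, 214.1]
tcp_rot: [-0.273, 1.568, 2.775]
ft_force: [0.3, 0.2, -2.1]
opening: 0.691
```

Request:
carry_out(grip=[1,1,1,1], linear=[[0,0,0],[0,0,0],[0,0,0],[0,0,0]], turn=[0.02,0.02,0.011,0])

```text
t: 6.55
eef_pos: [659.3, -301.2, 215.1]
tcp_rot: [-0.271, 1.569, 2.619]
ft_force: [0.3, 0.3, -1.9]
opening: 0.693
```

Run:
```python
from h import *
plan([661.6,-301.1,66.5],75.6)
out=[]
for n in('scene','top'):
    im=cams.read_camera(n)
    P=proj(n,[[640,-295,170]])[0].astype(int)
    out.append(cv2.resize(im[max(P[1]-40,0):P[1]+60,P[0]-50:P[0]+50],None,fx=4,fy=4,interpolation=cv2.INTER_CUBIC)[:400])
    cv2.imwrite('pics/%s_e.png'%n,im)
cv2.imwrite('pics/d3.png',cv2.hconcat(out))
```

```text
t 6.55 pos [ 659.3 -301.2  215.1] jaw -104.39 xaxis [-0.002  0.001 -1.   ] F [ 0.3  0.3 -1.9] open 0.693 q6 1.3
d [ 2.300e+00  1.000e-01 -1.486e+02] -> linear [ 0.2971 -0.0011 -0.0051] len 149.0 turn deg 0.01 unit 0.0001
```

View pics/d3.png

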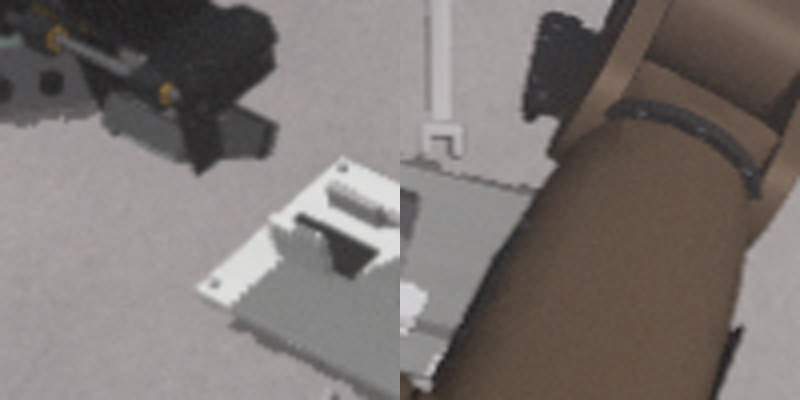

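Request:
carry_out(grip=[1,1,1,1,1], linear=[[0.06,0,0],[0.09,0,0],[0.08,0,0],[0.05,0,0],[0.016,-0.001,-0.005]], turn=[0,0,0,0,0])

```text
t: 7.15
eef_pos: [660.9, -300.7, 64.7]
tcp_rot: [-0.248, 1.566, 2.643]
ft_force: [0.1, 0.0, -1.5]
opening: 0.693
```

Request:
carry_out(grip=[1,1,1,1,1], linear=[[0,0,0.01],[0,0,0.01],[0,0,0.01],[0,0,0],[0,0,0]], turn=[0,0,0,0,0])

```text
t: 7.65
eef_pos: [648.0, -298.1, 69.3]
tcp_rot: [2.84, 1.569, -0.552]
ft_force: [0.6, 0.3, -2.3]
opening: 0.696
```

```bash
cat >> h.py <<'E'
P0=np.array([556,-274.,12]);UX=np.array([.9686,-.2487,0]);UY=np.array([.2487,.9686,0])
def loc(): 
    s=env.state();d=s['eef_pos']-P0;print('t',s['t'].__round__(2),'local x,y',(d@UX).round(1),(d@UY).round(1),'z',s['eef_pos'][2].round(1),'F local',(s['ft_force']@np.c_[UX,UY,[0,0,1]]).round(1))
E
python3 -c "
from h import *
loc();plan([661.6,-301.1,66.5],75.6)"
```

```text
t 7.65 local x,y 95.1 -0.4 z 69.3 F local [ 0.5  0.4 -2.3]
t 7.65 pos [ 648.  -298.1   69.3] jaw -104.38 xaxis [ 0.001 -0.001 -1.   ] F [ 0.6  0.3 -2.3] open 0.696 q6 1.3
d [13.6 -3.  -2.8] -> linear [ 0.0056 -0.0009 -0.0279] len 14.0 turn deg 0.02 unit 0.0001
```

Request:
carry_out(grip=[1,1,1,1,1], linear=[[-0.006,0,0.008],[-0.008,0,0.008],[-0.011,0,0.008],[0,0,0],[0,0,0]], turn=[0,0,0,0,0])

```text
t: 8.15
eef_pos: [636.8, -295.2, 81.4]
tcp_rot: [2.87, 1.569, -0.522]
ft_force: [4.1, -1.5, 0.2]
opening: 0.692
```

```bash
python3 -c "
from h import *
loc();plan([661.6,-301.1,66.5],75.6)"
```

```text
t 8.15 local x,y 83.6 -0.4 z 81.4 F local [ 4.3 -0.5  0.2]
t 8.15 pos [ 636.8 -295.2   81.4] jaw -104.37 xaxis [ 0.002 -0.001 -1.   ] F [ 4.1 -1.5  0.2] open 0.692 q6 1.29
d [ 24.8  -5.9 -14.9] -> linear [ 0.0298 -0.0009 -0.0508] len 29.0 turn deg 0.03 unit 0.0002
```

Request:
carry_out(grip=[1,1,1,1,1], linear=[[-0.01,0,0.009],[-0.009,0,0.01],[-0.009,0,0.01],[-0.006,0,0.01],[-0.005,0,0.012]], turn=[0,0,0,0,0])

```text
t: 8.65
eef_pos: [612.2, -288.8, 100.2]
tcp_rot: [2.945, 1.569, -0.448]
ft_force: [6.5, -0.9, -2.7]
opening: 0.692
```

Request:
carry_out(grip=[1,1,1,1,1], linear=[[-0.005,0,0.012],[-0.004,0,0.012],[-0.002,0,0.012],[0,0,0],[0,0,0]], turn=[0,0,0,0,0])

```text
t: 9.15
eef_pos: [594.4, -284.3, 105.9]
tcp_rot: [2.768, 1.57, -0.624]
ft_force: [3.7, -1.6, 0.1]
opening: 0.693
```

Run:
```python
from h import *
loc();plan([661.6,-301.1,66.5],75.6)
im=cams.read_camera('scene')
P=proj('scene',[[590,-285,90]])[0].astype(int)
cv2.imwrite('pics/d4.png',cv2.resize(im[P[1]-50:P[1]+40,P[0]-60:P[0]+60],None,fx=6,fy=6,interpolation=cv2.INTER_CUBIC))
```

```text
t 9.15 local x,y 39.8 -0.5 z 105.9 F local [ 4.  -0.6  0.1]
t 9.15 pos [ 594.4 -284.3  105.9] jaw -104.38 xaxis [ 0.001 -0.001 -1.   ] F [ 3.7 -1.6  0.1] open 0.693 q6 1.28
d [ 67.2 -16.8 -39.4] -> linear [ 0.0789 -0.0009 -0.1385] len 80.0 turn deg 0.02 unit 0.0001
```

View pics/d4.png

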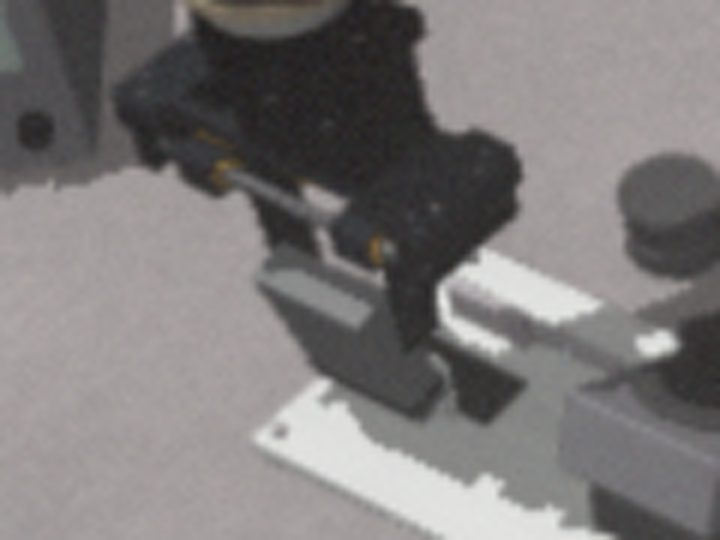

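Run:
```python
from h import *
P=proj('scene',[[590,-285,90]])[0].astype(int)
f=lambda q:((proj('scene',q)-(P-[60,50])+.42)*6).round()
gx=-.5
for tilt in(0,.1,.2,.3):
    # module axes: up axis u tilted toward +UX by tilt ; pivot grip
    g=P0+39.8*UX-.5*UY;g[2]=110.9
    u=np.array([0,0,1])*np.cos(tilt)+UX*np.sin(tilt);n=UX*np.cos(tilt)-np.array([0,0,1])*np.sin(tilt)
    print(tilt,[f([g+18*u+12*n+s*33*UY,g-72*u+12*n+s*33*UY]).tolist() for s in(-1,1)])
```

```text
0 [[[278.0, 244.0], [318.0, 376.0]], [[386.0, 296.0], [420.0, 428.0]]]
0.1 [[[276.0, 248.0], [328.0, 369.0]], [[384.0, 301.0], [431.0, 420.0]]]
0.2 [[[274.0, 252.0], [338.0, 360.0]], [[382.0, 305.0], [440.0, 411.0]]]
0.3 [[[273.0, 257.0], [348.0, 350.0]], [[381.0, 309.0], [450.0, 401.0]]]
```

Request:
carry_out(grip=[1,1,1], linear=[[0,0,0.01],[0,0,0],[0,0,0]], turn=[0,0,0])

```text
t: 9.5
eef_pos: [589.7, -283.1, 105.8]
tcp_rot: [2.812, 1.569, -0.58]
ft_force: [4.3, -1.7, 0.5]
opening: 0.691
```

Run:
```python
from h import *
loc()
im=np.mean([cams.read_camera('scene').astype(float) for _ in range(6)],0)
cv2.imwrite('pics/e5.png',im.astype(np.uint8))
P=proj('scene',[[590,-285,75]])[0].astype(int);print(P)
c=im[P[1]-25:P[1]+25,P[0]-30:P[0]+35]
c=np.clip((c-20)*1.6,0,255).astype(np.uint8)
c=cv2.resize(c,None,fx=12,fy=12,interpolation=cv2.INTER_CUBIC)
g=P0+35*UX-.5*UY;g[2]=110.9
for tilt,col in((0,(0,255,0)),(.15,(0,0,255))):
    u=np.array([0,0,1])*np.cos(tilt)+UX*np.sin(tilt);n=UX*np.cos(tilt)-np.array([0,0,1])*np.sin(tilt)
    # contours of the camera-facing face, displaced 0
    q=proj('scene',[g+18*u+12*n-33*UY,g-72*u+12*n-33*UY,g-72*u+12*n+33*UY,g+18*u+12*n+33*UY,g+18*u-12*n+33*UY])
    for a in ((q-(P-[30,25])+.5)*12).astype(int): cv2.drawMarker(c,tuple(int(v) for v in a),col,0,12,1)
cv2.imwrite('pics/d5.png',c)
```

```text
t 9.5 local x,y 35.0 -0.5 z 105.8 F local [ 4.6 -0.6  0.5]
[142 179]
```

View pics/d5.png

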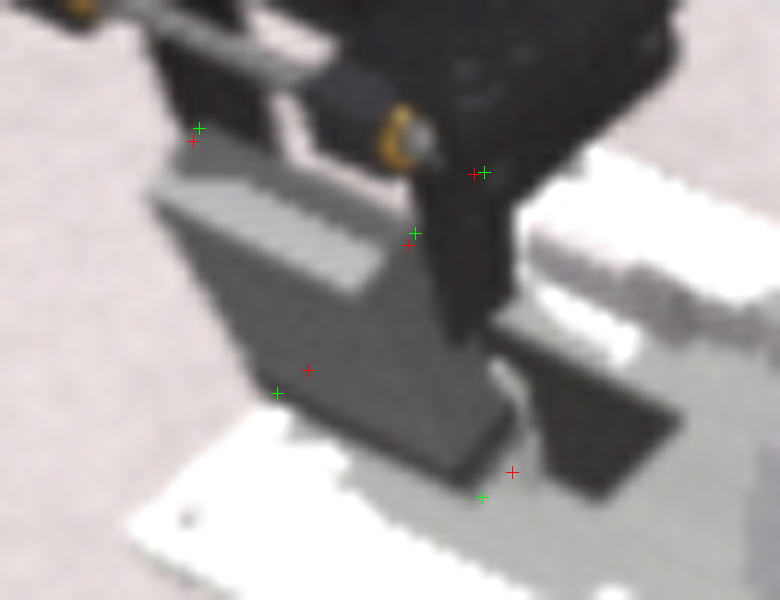

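```bash
cat > pnp.py <<'E'
from h import *
def pose(px,obj):
    i=cams.camera_info('scene');K=np.array([[i['fx'],0,i['cx']],[0,i['fy'],i['cy']],[0,0,1]])
    ok,rv,tv=cv2.solvePnP(np.float64(obj),np.float64(px),K,i['dist'],flags=cv2.SOLVEPNP_SQPNP)
    ok,rv,tv=cv2.solvePnP(np.float64(obj),np.float64(px),K,i['dist'],rv,tv,True)
    V=i['view'];R=V[:3,:3].T@cv2.Rodrigues(rv)[0];t=V[:3,:3].T@(tv[:,0]-V[:3,3])
    e=cv2.projectPoints(np.float64(obj),rv,tv,K,i['dist'])[0].reshape(-1,2)-px
    print('rms',np.sqrt((e**2).sum(1).mean()).round(2));return R,t
E
python3 - <<'E'
from pnp import *
c=np.array([(150,192),(355,295),(460,490),(260,387),(180,145),(412,215),(515,405)])/12+[112,154]-.5
# obj: a = along UX, b=along UY, h = up ; origin = grip-mid? use foot centre
o=[(12,-33,90),(12,33,90),(12,33,0),(12,-33,0),(-12,-33,90),(-12,33,90),(-12,33,0)]
R,t=pose(c,o);B=np.c_[UX,UY,[0,0,1]]
print('foot local',(B.T@(t-P0)).round(1),'R local\n',(B.T@R).round(2),'tilt',np.arctan2((B.T@R)[0,2],R[2,2]).round(3))
E
```

```text
rms 0.92
foot local [ -3.9 -58.7 -34.5] R local
 [[ 0.97 -0.08  0.22]
 [ 0.07  1.    0.03]
 [-0.22 -0.02  0.97]] tilt 0.225
```

```bash
cat > fit.py <<'E'
from pnp import *
from scipy.optimize import least_squares
def fit(px,o):
    Z=np.array([0,0,1.])
    def r(v):
        a,x,z,y=v;n=UX*np.cos(a)-Z*np.sin(a);u=UX*np.sin(a)+Z*np.cos(a)
        P=[P0+x*UX+y*UY+z*Z+p*n+q*UY+h*u for p,q,h in o]
        return (proj('scene',P)-px).ravel()
    s=least_squares(lambda v:np.r_[r(v),(v[3]+.5)/2],[0,20,20,0]);print('tilt,x,z,y',s.x.round(2),'rms',np.sqrt(2*np.mean(s.fun**2)).round(2));return s
E
python3 - <<'E'
from fit import *
c=np.array([(150,192),(355,295),(460,490),(260,387),(180,145),(412,215),(515,405)])/12+[112,154]-.5
o=[(12,-33,90),(12,33,90),(12,33,0),(12,-33,0),(-12,-33,90),(-12,33,90),(-12,33,0)]
s=fit(c,o);print(s.fun.reshape(-1)[:14].reshape(-1,2).round(1))
a,x,z,y=s.x;print('grip rel foot along,thick',[( 35-x)*np.sin(a)+(110.8-12-z)*np.cos(a),(35-x)*np.cos(a)-(110.8-12-z)*np.sin(a)])
E
```

```text
tilt,x,z,y [ 0.24 37.6  31.56 -1.17] rms 1.6
[[-2.  -0.1]
 [-1.   0.2]
 [ 1.1  0.6]
 [ 0.6  0.5]
 [ 0.9 -2.6]
 [-0.4  0.3]
 [ 1.4  1.4]]
grip rel foot along,thick [np.float64(64.61866082075053), np.float64(-18.762988838146967)]
```

Run:
```python
from fit import *
f=lambda q:((proj('scene',q)-[112,154]+.5)*12).round().tolist()
L=lambda x,y,z:P0*[1,1,0]+x*UX+y*UY+[0,0,z]
print('fence outer +y: top,bot',f([L(28,25,52),L(28,25,12)]),'inner +y',f([L(18,25,52),L(18,25,12)]),'pad corners',f([L(18,40,12),L(-18,40,12)]),'plate corner',f([L(85,-55,12)]))
c=np.array([(150,192),(355,295),(460,490),(260,387),(412,215),(515,405)])/12+[112,154]-.5
o=[(12,-33,90),(12,33,90),(12,33,0),(12,-33,0),(-12,33,90),(-12,33,0)]
s=fit(c,o);print(s.fun[:12].reshape(-1,2).round(1))
for y,q in((33,c[[1,2]]),(-33,c[[0,3]])):
    o_,d=ray('scene',q);k=(y-.5-(o_-P0)@UY)/(d@UY);X=o_+d*k[:,None];print(y,'x',((X-P0)@UX).round(1),'z',X[:,2].round(1))
o_,d=ray('scene',c[[4,5]]);k=(32.5-(o_-P0)@UY)/(d@UY);X=o_+d*k[:,None];print('back x',((X-P0)@UX).round(1),'z',X[:,2].round(1))
```

```text
fence outer +y: top,bot [[501.0, 401.0], [529.0, 511.0]] inner +y [[528.0, 376.0], [555.0, 486.0]] pad corners [[601.0, 509.0], [693.0, 421.0]] plate corner [[129.0, 529.0]]
tilt,x,z,y [ 0.22 37.87 32.5  -1.02] rms 1.24
[[-1.7 -0.9]
 [-0.7 -0.6]
 [ 1.   0.4]
 [ 0.5  0.4]
 [-0.  -0.3]
 [ 1.4  1.3]]
33 x [68.1 53.2] z [126.6  47.1]
-33 x [65.2 51.4] z [123.1  45.2]
back x [46.6 30.5] z [134.4  56.9]
```

Run:
```python
from fit import *
c=np.array([(150,192),(355,295),(460,490),(260,387),(412,215),(515,405)])/12+[112,154]-.5
o=[(12,-33,90),(12,33,90),(12,33,0),(12,-33,0),(-12,33,90),(-12,33,0)]
Z=np.array([0,0,1.]);g=P0*[1,1,0]+35*UX-.5*UY+110.8*Z
def r(v,full=1):
    a,L,T,dy=v;n=UX*np.cos(a)-Z*np.sin(a);u=UX*np.sin(a)+Z*np.cos(a)
    e=proj('scene',[g+dy*UY+(p-T)*n+q*UY+(h-L)*u for p,q,h in o])-c
    return np.r_[e.ravel(),T/4,dy/3]
s=least_squares(r,[0,72,0,0]);print(s.x.round(2));print(s.fun[:12].reshape(-1,2).round(1))
print(np.sqrt(np.diag(np.linalg.inv(s.jac.T@s.jac))).round(2))
print('tip px',((proj('scene',[g-19*Z+33*UY,g-19*Z+45*UY,g-19*Z-33*UY])-[112,154]+.5)*12).round().tolist())
```

```text
[  0.21  71.12 -13.4   -5.04]
[[-1.  -1.2]
 [-0.1 -1. ]
 [ 1.1  0.3]
 [ 0.8  0.3]
 [ 0.5 -0.6]
 [ 1.5  1.3]]
[0.03 4.14 1.88 2.79]
tip px [[478.0, 315.0], [517.0, 334.0], [267.0, 212.0]]
```

Run:
```python
from fit import *
c=np.array([(150,192),(355,295),(460,490),(260,387),(412,215),(515,405)])/12+[112,154]-.5
o=[(12,-33,90),(12,33,90),(12,33,0),(12,-33,0),(-12,33,90),(-12,33,0)]
Z=np.array([0,0,1.]);g=P0*[1,1,0]+35*UX-.5*UY+110.8*Z
def r(v):
    a,L,u0,v0,T=v;n=UX*np.cos(a)-Z*np.sin(a);u=UX*np.sin(a)+Z*np.cos(a)
    e=proj('scene',[g+(p-T)*n+q*UY+(h-L)*u for p,q,h in o])-c+[u0,v0]
    return np.r_[e.ravel(),T/3,u0/1.5,v0/1.5]
s=least_squares(r,[0,72,0,0,0]);print(s.x.round(2));print(s.fun[:12].reshape(-1,2).round(1))
```

```text
[ 0.22 74.11 -3.88  1.2  -4.37]
[[-1.1 -1. ]
 [-0.3 -0.8]
 [ 1.   0.2]
 [ 0.6  0.3]
 [ 0.3 -0.4]
 [ 1.3  1.2]]
```

Request:
carry_out(grip=[1,1,1,1], linear=[[0,0,0.008],[0,0,0.008],[0,0,0],[0,0,0]], turn=[0,0,0,0])

```text
t: 10.2
eef_pos: [582.1, -281.2, 105.9]
tcp_rot: [2.806, 1.569, -0.587]
ft_force: [5.0, -1.9, 1.1]
opening: 0.687
```

Run:
```python
from h import *
loc()
a=cv2.imread('pics/e5.png').astype(float);im=np.mean([cams.read_camera('scene').astype(float) for _ in range(6)],0)
cv2.imwrite('pics/e6.png',im.astype(np.uint8))
c=im[154:204,112:177];c=np.clip((c-20)*1.6,0,255).astype(np.uint8)
c=cv2.resize(c,None,fx=12,fy=12,interpolation=cv2.INTER_CUBIC)
P=proj('scene',[[590,-285,40],[590,-285,130]]);d=P[1]-P[0];d*=17/np.linalg.norm(d)
for x,y in((22,32),(38,40.5),(43,33.5)):
    cv2.line(c,(int(x*12),int(y*12)),(int((x+d[0])*12),int((y+d[1])*12)),(0,255,0),1)
cv2.imwrite('pics/d6.png',c)
```

```text
t 10.2 local x,y 27.0 -0.5 z 105.9 F local [ 5.4 -0.6  1.1]
```

View pics/d6.png

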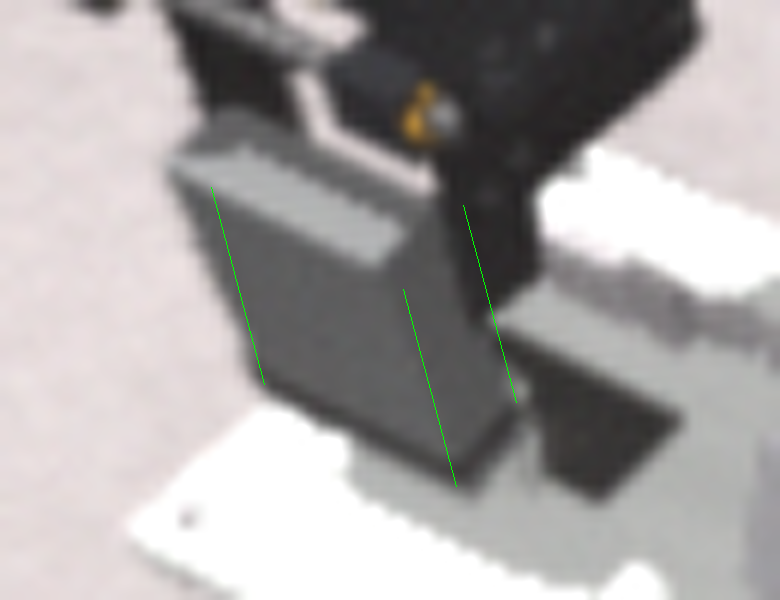

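Request:
carry_out(grip=[1,1,1,1], linear=[[0,0,0.006],[0,0,0.006],[0,0,0],[0,0,0]], turn=[0,0,0,0])

```text
t: 10.9
eef_pos: [576.3, -279.7, 105.9]
tcp_rot: [2.798, 1.569, -0.595]
ft_force: [4.9, -2.2, 1.0]
opening: 0.682
```

Request:
carry_out(grip=[1,1,1,1,1], linear=[[-0.01,0,-0.004],[-0.05,0,0],[-0.05,0,0],[0,0,0],[0,0,0]], turn=[0,0,0,0,0])

```text
t: 11.4
eef_pos: [577.0, -279.6, 160.2]
tcp_rot: [-0.132, 1.569, 2.759]
ft_force: [-0.1, -0.0, -3.0]
opening: 0.69
```

Run:
```python
from h import *
loc()
```

```text
t 11.4 local x,y 21.7 -0.2 z 160.2 F local [-0. -0. -3.]
```

Request:
carry_out(grip=[1,1,1,1], linear=[[0,0,0.04],[0,0,0.044],[0,0,0],[0,0,0]], turn=[0,0,0,0])

```text
t: 11.8
eef_pos: [536.6, -269.3, 159.8]
tcp_rot: [-0.261, 1.569, 2.629]
ft_force: [0.6, 0.2, -1.8]
opening: 0.688
```

Request:
carry_out(grip=[1,1,1,1,1], linear=[[0.05,0,0],[0.05,0,0],[0.03,0,0],[0,0,0],[0,0,0]], turn=[0,0,0,0,0])

```text
t: 12.3
eef_pos: [537.3, -269.6, 95.4]
tcp_rot: [-0.143, 1.57, 2.748]
ft_force: [1.3, 0.4, -2.1]
opening: 0.684
```

Run:
```python
from h import *
loc()
im=np.mean([cams.read_camera('scene').astype(float) for _ in range(4)],0)
cv2.imwrite('pics/e7.png',im.astype(np.uint8))
```

```text
t 12.3 local x,y -19.2 -0.4 z 95.4 F local [ 1.1  0.7 -2.1]
```

Request:
carry_out(grip=[1,1,1,1,1], linear=[[0.008,0,0.002],[0.008,0,0],[0.006,0,0],[0,0,0],[0,0,0]], turn=[0,0,0,0,0])

```text
t: 13.0
eef_pos: [535.9, -269.2, 84.5]
tcp_rot: [0.088, 1.571, 2.979]
ft_force: [0.1, -1.0, -1.8]
opening: 0.684
```

Request:
carry_out(grip=[1,1,1,1], linear=[[0.006,0,0],[0.004,0,0],[0,0,0],[0,0,0]], turn=[0,0,0,0])

```text
t: 13.4
eef_pos: [535.9, -269.1, 79.6]
tcp_rot: [0.33, 1.571, -3.063]
ft_force: [-0.6, 0.1, -2.1]
opening: 0.682
```

Request:
carry_out(grip=[1,1,1,1], linear=[[0.004,0,0],[0,0,0],[0,0,0],[0,0,0]], turn=[0,0,0,0])

```text
t: 13.8
eef_pos: [535.9, -269.2, 77.6]
tcp_rot: [1.923, 1.571, -1.469]
ft_force: [-0.6, 0.0, -2.2]
opening: 0.683
```

Request:
carry_out(grip=[1,1,1], linear=[[0.004,0,0],[0,0,0],[0,0,0]], turn=[0,0,0])

```text
t: 14.1
eef_pos: [536.1, -269.2, 76.6]
tcp_rot: [2.765, 1.57, -0.627]
ft_force: [-2.7, 1.9, 9.8]
opening: 0.685
```

Request:
carry_out(grip=[1,1,1], linear=[[0.004,0,0],[0,0,0],[0,0,0]], turn=[0,0,0])

```text
t: 14.4
eef_pos: [536.3, -269.3, 76.3]
tcp_rot: [2.822, 1.568, -0.57]
ft_force: [-6.8, 5.4, 25.2]
opening: 0.69
```

Request:
carry_out(grip=[1,1], linear=[[-0.003,0,0],[0,0,0]], turn=[0,0])

```text
t: 14.6
eef_pos: [536.2, -269.3, 76.4]
tcp_rot: [2.811, 1.569, -0.581]
ft_force: [-3.2, 2.7, 13.2]
opening: 0.692
```

Request:
carry_out(grip=[0.2,-0.3,-1,-1,-1], linear=[[0,0,0],[0,0,0],[0,0,0],[0,0,0],[0,0,0]], turn=[0,0,0,0,0])

```text
t: 15.1
eef_pos: [535.9, -269.2, 75.0]
tcp_rot: [0.632, 1.571, -2.761]
ft_force: [-0.2, -0.1, -0.1]
opening: 0.88
```

Request:
carry_out(grip=[-1,-1,-1,-1,-1], linear=[[0,0,0],[-0.03,0,0],[-0.08,0,0],[-0.08,0,0],[-0.04,0,0]], turn=[0,0,0,0,0])

```text
t: 15.6
eef_pos: [536.6, -269.6, 193.2]
tcp_rot: [2.793, 1.567, -0.599]
ft_force: [1.1, 0.3, -0.4]
opening: 1.001
```

Request:
carry_out(grip=[-1,-1,-1,-1,-1], linear=[[0,0.08,0],[0,0.09,0],[0,0.09,0],[0,0.09,0],[0,0.08,0]], turn=[0,0,0,0,0])

```text
t: 16.1
eef_pos: [481.6, -479.4, 190.0]
tcp_rot: [0.837, 1.571, -2.556]
ft_force: [0.9, 1.1, 0.6]
opening: 0.998
```

Run:
```python
from h import *
loc()
A=lambda n:np.mean([cams.read_camera(n).astype(float) for _ in range(3)],0).astype(np.uint8)
s=A('scene');t=A('top');cv2.imwrite('pics/s8.png',s);cv2.imwrite('pics/t8.png',t)
c=lambda im,x0,x1,y0,y1,f:cv2.resize(np.clip((im[y0:y1,x0:x1].astype(float)-15)*1.5,0,255).astype(np.uint8),None,fx=f,fy=f,interpolation=cv2.INTER_CUBIC)
a=c(s,130,220,155,222,8.8)[:300*2];b=c(t,265,365,155,230,8)
print(a.shape,b.shape)
# stack halves: scene left, top right at 400 wide each is small -> vertical halves
a=c(s,125,218,152,222,8.6)[:600];l=cv2.resize(a,(399,300),interpolation=cv2.INTER_AREA)
out=np.zeros((600,800,3),np.uint8)
m=c(s,128,218,152,202,8.8)   # 792x440
out=cv2.hconcat([c(s,128,208,150,225,5.3)[:398],c(t,270,345,160,235,5.3)[:398,:375]])
print(out.shape);cv2.imwrite('pics/d7.png',out)
```

```text
t 16.1 local x,y -20.9 -217.5 z 190.0 F local [0.6 1.3 0.6]
(590, 792, 3) (600, 800, 3)
(398, 799, 3)
```

View pics/d7.png

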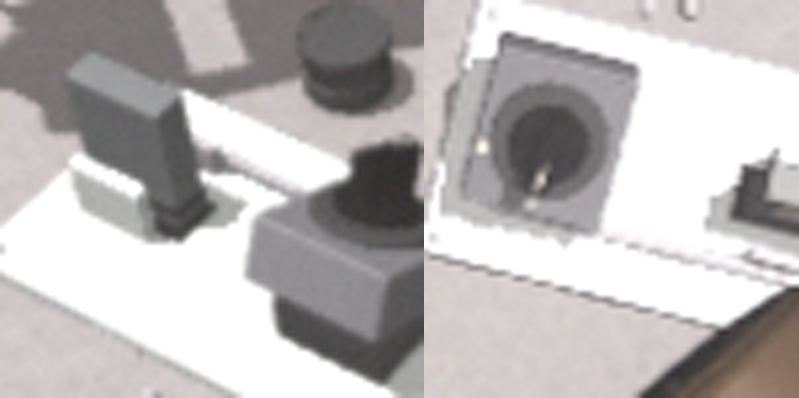

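Run:
```python
from h import *
np.set_printoptions(precision=1,suppress=True)
T=lambda a:np.array(a)/8+[265,155]-.44
D=P0*[1,1,0]+85*UY  # dock origin (pad x=0)
B=np.c_[UX,UY,[0,0,1]]
l=lambda uv,z:(onz('top',T(uv),z)-D)@B
print('head',l([(158,92),(366,142),(305,388),(105,335)],[100,100,56,56]))
for z in(80,85,90): print('disc',l([(229,258)],z),'collar',l([(235,262)],z))
print('ticks',l([(205,347),(128,260)],[65,78]))
# dark mask of knob in top + scene
t=cv2.imread('pics/t8.png');s=cv2.imread('pics/s8.png')
g=t.max(2);m=(g<62).astype(np.uint8);n,lab,stt,cen=cv2.connectedComponentsWithStats(m)
for i in range(1,n):
    if 270<cen[i][0]<315 and 165<cen[i][1]<210 and stt[i][4]>20: print('top dark',stt[i],cen[i])
print(g[176:204,280:308])
g=s.max(2);print('scene');print(g[170:200,188:220])
```

```text
head [[ 40.2 123.3 100. ]
 [ 41.5  38.9 100. ]
 [-53.3  35.4  56. ]
 [-52.7 118.7  56. ]]
disc [[-13.7  79.2  80. ]] collar [[-14.7  76.5  80. ]]
disc [[-14.6  79.4  85. ]] collar [[-15.6  76.8  85. ]]
disc [[-15.5  79.7  90. ]] collar [[-16.4  77.1  90. ]]
ticks [[-48.6  79.   65. ]
 [-24.4 117.9  78. ]]
[[137 122 106 127 125 125 124 121 109  96  99  91  92  93  96 100  99 105
  113 123 126 128 128 127 126 128 128 129]
 [134 115 113 127 125 124 113 100  93  90  94  91  93  92  93  95  93  94
   97 105 115 125 127 128 128 128 130 129]
 [132 114 123 127 123 109  91  90  94  94  93  94  92  94  93  95  93  95
   94  93  99 111 125 127 129 128 129 127]
 [124 102 123 124 112  93  93  93  92  93  92  90  90  89  92  91  92  92
   95  96  95 100 114 124 128 128 127 128]
 [122 107 126 117 100  93  94  93  90  89  82  72  71  68  71  71  74  85
   93  94  95  96  95 111 128 128 127 128]
 [117 116 125 110  91  94  92  91  84  71  69  67  67  66  65  66  66  72
   82  94  95  95  94 109 125 128 127 127]
 [108 126 115  92  95  94  92  82  69  70  71  68  66  65  62  65  66  67
   73  86  94  96
[... 5780 characters left out ...]
7 157 134 112 107 100  92  86 108]
 [115 111 108 104 102  96  86  81  80  76  79  79  78  77  79  77  74  76
   71  68  66  71 100 137 149 125 105  96  84  79  79 128]
 [128 122 114 111 109 108 102 100  95  80  81  78  75  76  76  73  73  71
   73  71  75  92 107 113 114 100  85  76  76  73  87 150]
 [120 123 127 122 114 111 108 109 105 101 101 100  98 101  99  98  99  98
   97 100 103 102 102  93  86  79  74  73  72  73  95 176]
 [116 118 121 121 128 121 114 112 110 110 108 108 109 109 105 108 109 109
  108 106 100  93  84  80  75  73  71  72  72  74 105 185]
 [113 114 113 114 118 121 126 123 114 110 109 107 109 107 109 109 110 107
  101  93  82  80  75  75  72  73  73  72  75  76 103 180]]
```

Run:
```python
from h import *
np.set_printoptions(precision=1,suppress=True)
D=P0*[1,1,0]+85*UY;a=np.radians(26);n=np.array([-np.sin(a),0,np.cos(a)]);u=np.array([np.cos(a),0,np.sin(a)]);v=np.array([0,1,0])
W=lambda p:D+p@np.c_[UX,UY,[0,0,1]].T
for xc in(-6,-10):
  for hd in(4,8,12):
    C=np.array([xc,79,78+(xc+6)*np.tan(a)]);t=C+n*(hd+30)
    q=np.array([t+23*u-7*v,t+23*u+7*v,t-23*u+7*v,t-23*u-7*v, C+n*hd,t]);w=np.array([W(p) for p in q])
    print(xc,hd,'bar +x-y,+x+y,-x+y,-x-y, disc c: scene',proj('scene',w).round(1).tolist(),'top',proj('top',w[2:]).round(1).tolist(),'topz',t[2].round(1))
```

```text
-6 4 bar +x-y,+x+y,-x+y,-x-y, disc c: scene [[192.9, 182.2], [197.0, 184.2], [206.4, 180.3], [202.4, 178.4], [197.8, 190.7], [199.8, 181.2]] top [[289.5, 193.9], [293.9, 195.0], [293.7, 184.9], [293.6, 187.6]] topz 108.6
-6 8 bar +x-y,+x+y,-x+y,-x-y, disc c: scene [[193.2, 180.9], [197.3, 182.9], [206.7, 179.0], [202.7, 177.1], [198.1, 189.5], [200.0, 180.0]] top [[289.5, 194.2], [293.8, 195.4], [293.7, 185.3], [293.6, 188.0]] topz 112.2
-6 12 bar +x-y,+x+y,-x+y,-x-y, disc c: scene [[193.4, 179.6], [197.5, 181.6], [207.0, 177.7], [203.0, 175.9], [198.4, 188.2], [200.3, 178.7]] top [[289.5, 194.6], [293.8, 195.7], [293.7, 185.7], [293.5, 188.4]] topz 115.7
-10 4 bar +x-y,+x+y,-x+y,-x-y, disc c: scene [[193.9, 181.9], [198.0, 183.8], [207.3, 179.9], [203.3, 178.1], [198.8, 190.3], [200.7, 180.9]] top [[289.2, 195.2], [293.5, 196.3], [293.4, 186.2], [293.2, 189.0]] topz 106.6
-10 8 bar +x-y,+x+y,-x+y,-x-y, disc c: scene [[194.1, 180.6], [198.2, 182.5], [207.6, 178.6], [203.6, 176.8], [199.0, 189.1], [201.0, 179.6]] top [[289.1, 195.6], [293.5, 196.7], [293.3, 186.6], [293.2, 189.3]] topz 110.2
-10 12 bar +x-y,+x+y,-x+y,-x-y, disc c: scene [[194.4, 179.3], [198.5, 181.2], [207.8, 177.4], [203.8, 175.5], [199.3, 187.8], [201.2, 178.3]] top [[289.1, 195.9], [293.5, 197.1], [293.3, 187.0], [293.2, 189.7]] topz 113.8
```

Request:
carry_out(grip=[1,1,1,1,1], linear=[[0,-0.06,0.006],[0,-0.09,0.007],[0,-0.09,0.007],[0,-0.09,0.007],[0,-0.09,0.007]], turn=[0,0,0,0,0])

```text
t: 16.9
eef_pos: [518.4, -266.7, 190.5]
tcp_rot: [2.951, 1.57, -0.44]
ft_force: [1.0, 0.5, -0.4]
opening: 0.637
```

Request:
carry_out(grip=[1,1,1,1,1], linear=[[0,-0.09,0],[0,-0.09,0],[0,-0.08,0],[0,-0.02,0],[0,0,0]], turn=[0,0,0,0,0])

```text
t: 17.4
eef_pos: [553.1, -132.0, 190.4]
tcp_rot: [2.86, 1.57, -0.529]
ft_force: [0.1, -0.3, -0.2]
opening: 0.212
```

```bash
python3 -c "
from h import *
loc();t=P0*[1,1,0]-39*UX+133*UY;plan([t[0],t[1],110],75.6)"
```

```text
t 17.4 local x,y -38.1 136.8 z 190.4 F local [ 0.2 -0.3 -0.2]
t 17.4 pos [ 553.1 -132.   190.4] jaw -104.15 xaxis [ 0. -0. -1.] F [ 0.1 -0.3 -0.2] open 0.212 q6 1.47
d [ -1.8  -3.5 -80.4] -> linear [0.1609 0.0076 0.0019] len 81.0 turn deg 0.25 unit 0.0014
```

Request:
carry_out(grip=[1,1,1,1,1], linear=[[0,0.008,0.002],[0,0,0],[0.06,0,0],[0.06,0,0],[0.03,0,0]], turn=[0,0,0,0,0])

```text
t: 17.9
eef_pos: [549.8, -139.0, 113.0]
tcp_rot: [-0.052, 1.568, 2.836]
ft_force: [0.5, -0.1, -0.7]
opening: 0.008
```

Request:
carry_out(grip=[1,1,1,1], linear=[[0.009,0,0],[0,-0.01,0],[0,-0.01,0.001],[0,0,0]], turn=[0,0,0,0])

```text
t: 18.3
eef_pos: [553.4, -127.6, 111.6]
tcp_rot: [3.036, 1.569, -0.356]
ft_force: [0.6, -0.2, 0.3]
opening: 0.007
```

```bash
python3 -c "
from h import *
loc();t=P0*[1,1,0]-39*UX+145*UY;plan([t[0],t[1],110],75.6)"
```

```text
t 18.3 local x,y -38.9 141.1 z 111.6 F local [ 0.6 -0.   0.3]
t 18.3 pos [ 553.4 -127.6  111.6] jaw -104.35 xaxis [ 0.001 -0.001 -1.   ] F [ 0.6 -0.2  0.3] open 0.007 q6 1.48
d [ 0.9  3.8 -1.6] -> linear [ 0.0032 -0.0077  0.0002] len 4.0 turn deg 0.05 unit 0.0003
```

Request:
carry_out(grip=[1,1,1], linear=[[0.003,-0.004,0],[0,-0.004,0],[0,0,0]], turn=[0,0,0])

```text
t: 18.6
eef_pos: [554.1, -123.9, 109.3]
tcp_rot: [2.843, 1.57, -0.549]
ft_force: [0.5, -0.6, -0.1]
opening: 0.004
```

Request:
carry_out(grip=[1,1,1], linear=[[0,-0.004,0],[0,-0.004,0],[0,0,0]], turn=[0,0,0])

```text
t: 18.9
eef_pos: [555.0, -120.4, 109.2]
tcp_rot: [1.895, 1.57, -1.497]
ft_force: [-0.2, -2.7, 0.6]
opening: 0.003
```

Request:
carry_out(grip=[1,1,1], linear=[[0,-0.004,0],[0,-0.004,0],[0,0,0]], turn=[0,0,0])

```text
t: 19.2
eef_pos: [555.4, -119.0, 109.2]
tcp_rot: [1.572, 1.567, -1.82]
ft_force: [-7.3, -22.6, 0.4]
opening: 0.005
```

```bash
python3 -c "
from h import *
loc()"
```

```text
t 19.2 local x,y -39.1 149.9 z 109.2 F local [ -1.4 -23.8   0.4]
```

Request:
carry_out(grip=[1,1,1,1], linear=[[0,0.006,0],[0,0,0.01],[0,0,0],[0,0,0]], turn=[0,0,0,0])

```text
t: 19.6
eef_pos: [549.9, -117.9, 109.1]
tcp_rot: [0.259, 1.57, -3.133]
ft_force: [-3.1, -3.8, 0.0]
opening: 0.008
```

Request:
carry_out(grip=[1,1,1], linear=[[0,-0.005,0],[0,-0.003,0],[0,0,0]], turn=[0.02,0.01,0])

```text
t: 19.9
eef_pos: [549.5, -114.7, 108.8]
tcp_rot: [0.512, 1.566, -2.975]
ft_force: [-12.2, -12.1, 2.3]
opening: 0.002
```

```bash
python3 -c "
from h import *
loc();plan([0,0,0],75.6);print(env.state()['moment'])"
```

```text
t 19.9 local x,y -45.9 152.7 z 108.8 F local [ -8.8 -14.8   2.3]
t 19.9 pos [ 549.5 -114.7  108.8] jaw -109.78 xaxis [-0.005 -0.001 -1.   ] F [-12.2 -12.1   2.3] open 0.002 q6 1.6
d [-549.5  114.7 -108.8] -> linear [0.2224 0.1556 1.111 ] len 572.0 turn deg -5.38 unit -0.0299
[-2.03489068  1.97817569 -0.04644437]
```

Request:
carry_out(grip=[1,1,1], linear=[[0,-0.007,0.001],[0,-0.007,0.002],[0,0,0]], turn=[0.03,0.03,0])

```text
t: 20.2
eef_pos: [549.2, -109.4, 108.5]
tcp_rot: [0.832, 1.562, -2.845]
ft_force: [-21.9, -22.9, 3.8]
opening: 0.008
```

```bash
python3 -c "
from h import *
loc();plan([0,0,0],75.6)
s=cams.read_camera('scene').max(2);print(s[172:186:1,194:216])"
```

```text
t 20.2 local x,y -47.5 157.7 z 108.5 F local [-15.5 -27.6   3.8]
t 20.2 pos [ 549.2 -109.4  108.5] jaw -120.72 xaxis [-0.008 -0.002 -1.   ] F [-21.9 -22.9   3.8] open 0.008 q6 1.8
d [-549.2  109.4 -108.5] -> linear [0.2255 0.3715 1.0548] len 570.0 turn deg -16.32 unit -0.0906
[[149 148 151 145 108  60  49  44  46  47  43  50  62  76  63  49  50  50
   49  45  45  45]
 [159 159 160 157 114  68  50  45  45  45  46  46  51  52  54  41  49  48
   44  45  37  44]
 [162 163 159 154 129  78  49  45  47  41  40  44  45  45  49  39  51  39
   49  53  45  43]
 [161 160 155 150 144  93  54  45  46  46  51  45  45  46  52  49  44  51
   55  53  46  45]
 [138 134 132 129 126  87  51  46  50  52  48  50  50  49  57  51  50  49
   51  45  50  48]
 [ 91  81  84  83  83  59  51  52  54  65  68  73  73  77  59  47  47  46
   48  47  61  87]
 [ 67  59  59  59  60  50  49  52  53  54  58  59  57  60  50  49  47  46
   55  90 126 142]
 [ 57  54  51  51  50  54  53  52  54  46  49  47  48  56  62  79  67  67
   92 127 150 155]
 [ 54  53  52  51  54  50  48  49  48  48  47  47  48  54  70 123 125 137
  138 150 133 125]
 [ 55  53  51  49  47  50  48  48  45  46  49  48  50  49  90 144 152 150
  128 120 104 103]
 [ 55  50  50  54  51  53  48  47  49  49  51  50  47  59 110 143 132 121
  104 100  98 100]
 [ 55  54  46  52  53  49  51  47  45  51  48  49  44  66 124 126 109 103
   96  97  99  97]
 [ 54  48  51  51  51  54  54  53  50  49  51  49  47  68 107 106 102 100
   99  98 102  98]
 [ 50  50  52  52  53  52  52  52  53  54  52  48  51  62  89 100 100 100
   99 100 101 100]]
```

Request:
carry_out(grip=[1,1,1], linear=[[0,0.002,0],[0,0,0],[0,0,0]], turn=[0.045,0.045,0])

```text
t: 20.55
eef_pos: [549.7, -107.6, 108.4]
tcp_rot: [0.639, 1.565, 2.959]
ft_force: [-13.5, -3.7, 1.1]
opening: 0.008
```

```bash
python3 -c "
from h import *
loc();plan([0,0,0],75.6);print(env.state()['moment'])"
```

```text
t 20.55 local x,y -47.5 159.7 z 108.4 F local [-12.2  -7.    1.1]
t 20.55 pos [ 549.7 -107.6  108.4] jaw -137.04 xaxis [-0.006  0.001 -1.   ] F [-13.5  -3.7   1.1] open 0.008 q6 2.08
d [-549.7  107.6 -108.4] -> linear [0.2239 0.6572 0.9056] len 571.0 turn deg -32.64 unit -0.1813
[-0.68543287  2.0739717  -0.11761316]
```

Request:
carry_out(grip=[1,1,1], linear=[[0,-0.01,0.002],[0,-0.01,0.002],[0,0,0]], turn=[0.03,0.03,0])

```text
t: 20.85
eef_pos: [552.3, -99.3, 107.6]
tcp_rot: [0.886, 1.555, 3.021]
ft_force: [-31.3, -9.3, 6.4]
opening: 0.001
```

```bash
python3 -c "
from h import *
loc();plan([0,0,0],75.6)"
```

```text
t 20.85 local x,y -47.0 168.3 z 107.6 F local [-28.1 -16.8   6.4]
t 20.85 pos [552.3 -99.3 107.6] jaw -147.69 xaxis [-0.016  0.002 -1.   ] F [-31.3  -9.3   6.4] open 0.001 q6 2.29
d [-552.3   99.3 -107.6] -> linear [0.2327 0.8248 0.756 ] len 571.0 turn deg -43.29 unit -0.2405
```

Request:
carry_out(grip=[1,1,1,1,1], linear=[[0,0.02,0.005],[-0.03,0.02,0],[-0.09,0,0],[-0.09,0,0],[0,0,0]], turn=[0,0,0,0,0])

```text
t: 21.35
eef_pos: [542.4, -108.8, 219.6]
tcp_rot: [-2.417, 1.561, -0.279]
ft_force: [0.6, -0.5, -0.0]
opening: 0.005
```

Run:
```python
from h import *
loc()
np.set_printoptions(linewidth=200)
s=cams.read_camera('scene');cv2.imwrite('pics/s9.png',s);s=s.max(2);print(s[172:200:1,184:222])
D=P0*[1,1,0]+85*UY;a=np.radians(26);n=np.array([-np.sin(a),0,np.cos(a)]);u=np.array([np.cos(a),0,np.sin(a)]);v=np.array([0,1,0])
C=np.array([-7,79,77.5]);t=C+n*42
for th in(0,.25,.9,1.2):
    b=np.cos(th)*u-np.sin(th)*v;c=np.sin(th)*u+np.cos(th)*v
    w=np.array([D+p@np.c_[UX,UY,[0,0,1]].T for p in(t+23*b-7*c,t+23*b+7*c,t-23*b+7*c,t-23*b-7*c)])
    print(th,proj('scene',w).round(1).tolist())
```

```text
t 21.35 local x,y -54.2 156.7 z 219.6 F local [ 0.7 -0.4 -0. ]
[[157 156 155 ... 157 153 154]
 [161 161 155 ... 153 157 155]
 [159 156 155 ... 157 158 153]
 ...
 [118 117 119 ... 181 213 217]
 [117 116 117 ... 189 215 219]
 [117 116 118 ... 183 212 216]]
0 [[193.7, 179.5], [197.8, 181.5], [207.2, 177.6], [203.2, 175.8]]
0.25 [[192.6, 178.6], [195.8, 180.7], [208.3, 178.6], [205.1, 176.5]]
0.9 [[192.2, 176.3], [192.4, 178.4], [208.8, 180.9], [208.5, 178.8]]
1.2 [[193.3, 175.5], [192.0, 177.3], [207.9, 181.7], [209.0, 179.9]]
```

Run:
```python
import cv2,numpy as np
s=cv2.imread('pics/s9.png').max(2)[171:194,187:215]
for r,l in enumerate(s): print(171+r,' '.join('%3d'%x for x in l))
```

```text
171 152 146 137 120 117 120 100  91  90  97  99 107 130 143 145 150 155 154 155 153 152 155 154 157 157 158 157 157
172 155 154 152 148 145 145 140 142 147 142 146 146 151 151 151 155 158 158 154 154 157 154 157 156 161 158 156 152
173 152 153 156 156 153 155 155 156 155 155 155 154 155 155 155 157 154 155 159 156 153 159 157 158 157 158 155 153
174 155 154 156 153 156 156 156 153 147 154 151 151 155 156 153 160 153 156 156 158 157 154 151 158 160 159 158 156
175 158 159 160 153 155 156 135 108 101 104 124 129 146 150 151 152 155 157 157 156 161 155 158 156 155 157 156 152
176 157 157 159 157 155 150 110  75  67  70  81  83 101 124 136 144 154 158 159 160 159 158 156 158 157 156 156 152
177 163 162 158 155 154 132  90  63  58  67  71  64  68  80  90 114 147 144 155 159 157 158 159 159 157 156 155 156
178 195 179 165 163 155 129  83  60  55  61  60  58  64  71  64  77 104 123 160 163 145 150 158 156 157 156 153 157
179 209 208 203 181 164 114  74  57  56  54  55  56  58  60  57  65  73  84 110 114 120 126 148 158 158 156 156 158
180 219 217 215 209 198 129  67  52  60  55  54  53  56 
[... 867 characters left out ...]
 158
188  81  81  82  78  65  59  57  58  57  54  59  58  49  56  56  58  56  52  54  51  60  88 112 131 135 146 155 159
189  83  83  80  77  69  59  61  57  59  57  56  52  56  55  54  54  54  50  57  54  53  66  77 102 116 133 143 152
190  85  80  85  80  76  66  58  56  54  57  60  56  59  57  55  54  53  54  53  54  55  60  64  85 101 114 120 129
191  89  85  84  79  79  78  68  69  62  57  61  60  57  58  57  52  47  55  52  58  60  62  60  67  81  89  88  96
192 105  92  83  84  83  83  78  78  74  71  62  57  59  56  57  58  54  56  55  64  67  71  76  76  76  79  83  84
193 115 109  96  86  86  86  81  80  80  78  73  73  75  75  67  74  73  73  74  74  78  78  77  76  93 105 105 108
```

Run:
```python
from fit import *
a=cv2.imread('pics/s8.png').max(2).astype(int);b=np.mean([cams.read_camera('scene').max(2) for _ in range(4)],0)
cv2.imwrite('pics/s10.png',b.astype(np.uint8))
d=np.abs(a-b);print('module face diff mean',d[162:192,143:165].mean().round(1),'max',d[162:192,143:165].max())
n,l,st_,c=cv2.connectedComponentsWithStats((d>25).astype(np.uint8))
print([(s.tolist()) for s in st_[1:] if s[4]>6])
f=lambda x,y,z:P0*[1,1,0]+x*UX+y*UY+np.array([0,0,z])
print('gate open/closed px',proj('scene',[f(-40,25,34),f(-22,25,34)]).round(1).tolist(),'module bottom +y front/back (x=0)',proj('scene',[f(12,33,12),f(-12,33,12)]).round(1).tolist())
print('seen front/back bottom corners',(np.array([(180,240),(212,208)])/5.3+[128,150]-.4).round(1).tolist())
for r in range(176,200): print(r,' '.join('%3d'%v for v in b[r,150:176]))
loc()
```

```text
module face diff mean 9.3 max 76.0
[[40, 0, 82, 125, 5007], [105, 0, 213, 175, 11136], [245, 0, 122, 78, 4113], [227, 2, 9, 7, 36], [218, 12, 166, 209, 6277], [253, 45, 16, 26, 233], [295, 115, 12, 7, 46], [266, 116, 5, 4, 9], [164, 175, 23, 15, 146], [192, 175, 8, 10, 36], [202, 175, 7, 13, 37]]
gate open/closed px [[169.0, 177.4], [165.2, 180.9]] module bottom +y front/back (x=0) [[161.1, 193.8], [166.2, 188.9]]
seen front/back bottom corners [[161.6, 194.9], [167.6, 188.8]]
176  87  87  87  87  88  87  88  88  82  78  76  74  76  87 153 214 221 221 220 220 221 221 220 220 220 221
177  86  89  87  88  89  90  87  87  85  78  78  77  75  84 145 211 219 220 220 220 220 219 221 220 221 220
178  88  86  89  87  88  88  89  87  86  77  76  75  77  81 129 210 221 221 220 220 221 220 220 220 220 220
179  86  87  87  86  87  87  88  88  88  79  76  77  78  78 109 203 220 221 222 221 220 219 220 220 219 220
180  87  87  88  88  88  87  87  89  87  81  78  77  77  76  92 165 211 220 221 220 221 220 220 221 221 220
181  93  88  88  87  87  87  87  88  88  84  77  77  77  76  82 121 181 206 21
[... 1335 characters left out ...]
01 184 160 145 125 116 115 101  80  78  72  80 130 187 210 213 212 211 212 211 214 213 213 205 150
195 215 214 211 201 183 156 136 138 135 135 149 118 134 191 214 218 217 217 213 214 215 215 213 211 191 140
196 216 216 217 217 210 201 198 197 196 198 202 195 199 217 218 219 218 218 216 217 215 214 214 213 186 138
197 218 217 218 217 216 216 214 214 215 214 216 215 217 219 220 219 219 218 218 219 218 217 215 211 173 132
198 219 218 218 217 217 217 217 217 215 217 216 217 216 215 218 219 218 220 220 220 219 219 219 212 162 127
199 218 219 217 218 219 217 217 217 218 217 216 216 217 217 217 217 217 217 219 220 220 219 220 214 159 125
t 21.6 local x,y -56.8 156.6 z 212.9 F local [-0.3  0.2  0.2]
```

```bash
python3 -c "
from cell import env
print(env.job_done())"
```

```text
the job is handed in; nothing more can be done
None
```

The module is standing upright on the dock pad, contacts down, between the fence and the gate. The knob is turned to locked, and I handed the job in at about 21.6 s.

**How it was done:**
- The tool only points down, so I gripped the module by its sides. I swung it upright by dragging its foot against the fence's outer face, then set it on the pad and let go.
- I turned the knob by pushing the bar with closed fingers, then backed the arm off.

**Last checks, all from the scene camera:**
- **Module:** its foot corners lie about 1 to 1.5 px (roughly 3 to 4 mm) from where a foot centred on the pad should appear, and its edges look vertical.
- **Knob:** after release, the slope of the bar's top edge fits about 1.2 rad, close to the square tick.
- **Gate:** the picture changed around the gate and its link bar. I took that as the gate having closed but did not measure its travel.
- **Arm:** it was clear of everything, with contact force near zero.

**What disagreed or was not checked:**
- The scene camera's predictions were off by about 1 to 2 px near the dock. While the module was still in the grip, fits of its position from that view were inconsistent, so I used the edge direction and the fence contact instead.
- The knob push peaked at about 33 N, more than the stated detent torque suggested, probably because the finger was bearing close to the axis.
- I saw no tool or part touched, but I did not measure their positions again at the end.

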